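# Mark the keyhole plate on the hand press

## Task

Take the keyhole plate off its screw on the sloped stand (lift it up the slope until the screw head sits in the wide hole, then pull it straight off), lay it flat on the marking press with its keyhole end between the two cheeks and up against the back stop, press the plunger head fully down to its stop and let it spring back up. Then take the plate out of the press and lay it flat, same side up, on the two wooden bearers in the tray. Leave the loose nut, bolt, centre punch and flat offcut where they are.

Things in the scene. Friction and masses are not known exactly. Their poses are not given: they have to be found in the camera images.
- keyhole_plate: Bare aluminium plate, 190 x 56 x 8 mm, 0.24 kg nominal. Origin: centre of its underside; +x along its length to the keyhole end, y across, +z out of its upper face. It hangs on the sloped stand's screw, underside against the rail, overhanging the rail by 10 mm on each long side, so it can be gripped across its 56 mm width. The end beyond the keyhole (x 60 to 95 mm) is solid.
- wide_hole (a point): Centre of the keyhole's wide hole at the plate's underside (plate x = +30 mm): 24 mm along x, 22 mm across; from its upper end a slot 10 mm across runs on to x = +60 mm. As hung, the screw's shank is at x = +56.5 mm: slide the plate 26.5 mm (23 to 30) along its +x, up the slope, so the head meets the wide hole, then 18 mm or more along its +z to clear the head.
- plate_grip (a point): A good place to grip the plate across its 56 mm width: plate x = -25 mm, y = 0, half way through its thickness (z = 4 mm). Fingertips may pass 8 mm below the plate's underside here, on the stand, in the press and in the tray. When the plate is loaded this point is 98 mm in front of the pin's axis.
- stand: Fixed sloped stand: grey base 150 x 80 x 10 mm, two posts, steel rail 180 x 36 x 12 mm. Origin: centre of the base's underside on the bench; z up. The rail's upper face passes 100 mm above the origin and rises at 25 degrees towards +x: along (0.906, 0, 0.423), outward normal (-0.423, 0, 0.906). The hung plate's origin is on that point. Stand and tray may swap sides.
- screw (a point): Centre of the outer face of the screw head on the stand's rail. The screw stands square to the rail, 56.5 mm up the slope from the rail's middle: shank 7 mm diameter, 12 mm from rail to head; head 14 mm diameter, 5 mm thick.
- press: Fixed hand marking press. Origin: on the bench, straight below the pin's axis; z up; +x from the open front to the column at the back. Grey base x -160 to +90 mm, 90 mm wide, 12 mm thick. The arm overhead starts at x = -21 mm, its lowest nose 98 mm above the bench; the raised pin's tip is 78 mm above the bench.
- anvil (a point): Where the loaded plate's origin belongs: press x = -73 mm, y = 0, on the anvil's top, 50 mm above the bench. The anvil bar is 36 mm wide from x = -150 mm, 80 mm wide beyond x = -16 mm. The loaded plate lies flat, its +x along the press's +x, keyhole end against the back stop (up to 5 mm short is accepted), its rear overhanging the anvil's front.
- back_stop (a point): Foot of the back stop's upright face (press x = +22 mm) at the anvil's top; the stop is 11 mm high. In front of it two side cheeks run from x = -24 to +22 mm, 62 mm apart and flared at the front, tops 5 mm above the anvil: bring the plate in over them from the front, underside 7 to 12 mm above the anvil, and lower it, or slide it in on the anvil.
- plunger (a joint): Travel of the press's plunger in m: 0 fully up (where its spring holds it), 0.020 at its stop; it slides straight down. Needs about 3 N to start and 10 N at the stop. At the stop the pin's tip just touches the plate. Counts as fully down from 0.018, kept for 0.2 s.
- plunger_top (a point): Centre of the top of the plunger's black mushroom head, 42 mm diameter, slightly domed, 182 mm above the bench when up and 162 mm when down; moves with it.
- tray: Fixed open steel tray, 240 mm (x) x 160 mm (y), walls 4 mm thick, 20 mm high. Origin: centre of its underside on the bench. Floor 4 mm up; two wooden bearers run along y at x = -55 and +55 mm, 16 mm wide, 120 mm long, tops 16 mm above the bench. The plate fits lengthwise along x, either way round, underside 16 mm up.
- hex_nut_a: Loose steel nut 24 x 27 x 14 mm beside the press; bystander.
- bolt: Loose bolt 80 mm long lying on the bench; bystander.
- centre_punch: Loose centre punch 116 mm long, 11 mm thick, lying on the bench; bystander.
- offcut: Loose rusty drilled flat bar offcut, 110 x 40 x 8 mm, lying on the bench; bystander.
Things that resemble listed ones, but are neither listed nor needed, are in the scene too. What is shaped like the stand but turquoise is not meant.

How it is judged:
On the way, in this order (a step that is already met when the one before it is completed fails the run):
1. the plate is off the screw, clear of the stand (distance between keyhole_plate and stand above 0.15 m and contact force between keyhole_plate and stand below 0.1 N), for 0.1 s.
2. the plate lies flat on the press's anvil between the cheeks, its keyhole end against the back stop, and is let go (x of keyhole_plate in the frame of press between -0.079 and -0.069 m and y of keyhole_plate in the frame of press between -0.006 and 0.006 m and z of keyhole_plate in the frame of press between 0.047 and 0.0525 m and x of wide_hole in the frame of press above -0.053 m and angle between keyhole_plate's own z axis and vertical below 0.06 rad and angle between the x axis of keyhole_plate and the x axis of press, either way round below 0.12 rad and contact force between keyhole_plate and the fingers below 0.1 N), for 0.2 s.
3. the plunger is pressed to its stop with the plate lying there (value of joint plunger above 0.018 m and x of keyhole_plate in the frame of press between -0.079 and -0.069 m and y of keyhole_plate in the frame of press between -0.006 and 0.006 m and z of keyhole_plate in the frame of press between 0.047 and 0.0525 m and x of wide_hole in the frame of press above -0.053 m and angle between keyhole_plate's own z axis and vertical below 0.06 rad and angle between the x axis of keyhole_plate and the x axis of press, either way round below 0.12 rad), for 0.2 s.
4. the plunger has sprung back up with the plate still there (value of joint plunger below 0.003 m and x of keyhole_plate in the frame of press between -0.079 and -0.069 m and y of keyhole_plate in the frame of press between -0.006 and 0.006 m and z of keyhole_plate in the frame of press between 0.047 and 0.0525 m and x of wide_hole in the frame of press above -0.053 m and angle between keyhole_plate's own z axis and vertical below 0.06 rad and angle between the x axis of keyhole_plate and the x axis of press, either way round below 0.12 rad), for 0.1 s.
At the end, for the whole second after the job is handed in: The plate lies at rest and released, flat within 0.06 rad and upper face up, on the tray's two bearers (underside 12 to 20 mm above the bench, its centre within 50 mm along and 60 mm across of the tray's centre), and the plunger is up (less than 3 mm down) (x of keyhole_plate in the frame of tray between -0.05 and 0.05 m and y of keyhole_plate in the frame of tray between -0.06 and 0.06 m and z of keyhole_plate in the frame of tray between 0.012 and 0.02 m and angle between keyhole_plate's own z axis and vertical below 0.06 rad and linear speed of keyhole_plate below 0.02 m/s and value of joint plunger below 0.003 m); the robot touches nothing.
It fails at once if the loose nut, bolt, centre punch or flat offcut is moved by more than 30 mm (distance of any of hex_nut_a, bolt, centre_punch, offcut from where it was at the start of the episode above 0.03 m).
It also fails if it takes over 72 s, if anything falls off the work surface, if the arm or the gripper's body presses on something with over 40 N, if the wrist force passes 120 N, or if a joint passes its speed limit or range.

## Robot

A 6-joint arm with a two-finger parallel gripper is mounted at the origin on the work surface; the furniture and walls round the work are solid. World frame = base frame: x ahead of the robot, y to its left, z up, the work surface at z = 0. Lengths are in m, angles in rad, forces in N, time in s.
With the tool pointing down it reaches from about 0.35 to 0.775 m from the base axis. Payload 7.3 kg.
Tool frame: the origin (TCP) lies on the centre line of the jaws, within the pads' length; the fingertips stand 17 mm ahead of it and the grasp point (between the pads) lies 2 mm behind it (robot.tip_extent is the distance from the TCP to the fingertips, in m); z points along the fingers, y is the line along which they close (so a half turn about z gives the same grasp; the last joint's range is limited). The gripper opens to 92 mm and grips with 3 to 60 N. Pads are 19 mm wide; open, the fingers measure 130 mm over their backs; the gripper's body (75 mm by 190 mm) begins 47 mm behind the grasp point.
Start: joints at [0.959, 0.342, 1.524, -0, 1.275, -0.146], TCP at [0.236, 0.469, 0.244] pointing down, gripper open.
Joint ranges: [-2.53, 2.53], [-0.77, 2.02], [0.04, 2.7], [-1, 4.14], [0.28, 2.66], [-3.11, 3.11]. Speed limits (rad/s): [2.57, 2.57, 3.14, 3.14, 3.14, 3.14].

## Interface

Orientations are given as [roll, pitch, yaw] about the fixed x, y, z axes, in that order (R = Rz(yaw) Ry(pitch) Rx(roll)).
In Python, from cell import robot gives the robot as it stands.
- The arm moves only by the tool step_arm, never from a script. Its argument "motion" is a list of rows, each a list of 2 entries, a list of its own where there are three numbers: the shift along the tool's x, y, z in units of 60 mm (1.0 is 60 mm), then the turn about the tool's z in rad. In form: [[[x, y, z], spin], ...]. A call has 1 to 10 rows; each row is the pose to reach, as a shift and turn from the pose commanded when the call began, along the tool's axes at that moment; what a row does not reach only later rows make up. A row lasts 1/8 s, in which the tool goes at most 62.5 mm and 10.7 degrees, less where a joint would pass 70% of its speed; a pose out of reach is approached as far as the arm can. A call with a gripper value outside its range is refused whole. "hand" is the closure in counts, from 0 (fully open) to 255 (shut), set as the call begins (left out, the last holds). The fingers move at their own pace and stop on an object; "squeeze" is the grip in N (left out, the last holds). Time passes only in rows, so rows that repeat a pose let the fingers close. It gives the time, the measured TCP pose, the force, the opening and the grip force at its end, in the units of the state.
- robot.observe(): the state, without advancing time (a new reading comes with each control period).
- robot.read_camera(name): name is "scene" or "top" or "wrist"; returns a dict with "pixels" (400x640x3 uint8, red, green, blue), "intrinsics" (3x3 intrinsics, pixels), "xyz" and "rotation" of the camera in the world; the wrist camera has in their place "T_tool_cam" (4x4, takes a point from camera to tool coordinates, whose origin is the TCP and whose axes are the flange's). Camera axes: x right, y up, looking along -z (the intrinsics and any distortion apply to the point x, -y, -z); pixel columns grow to the right and rows downward; lengths in m; the calibration is good to about 2 mm. A picture is of the moment at which its call begins: read the wrist's pose just before it. There is no depth.
- robot.hand_in(): hands the job in; it is judged then, once.
The state is a dict: "time": time; "qpos": joint angles; "qvel": joint speeds; "joint_efforts": joint torques, N m; "tool_pos": TCP position; "tool_rot": TCP orientation; "contact_force": force on the tool from outside, world axes, zero at the start; "torque": the same for the moment, N m; "opening": finger opening in m; "grip_force": force on a finger pad.
Only numpy, scipy, OpenCV 4.12 (cv2) and the standard library are available. Lean on these libraries where they do the work, as an engineer would, in place of code of your own. Each camera call takes 0.05 s, during which the arm holds its last target. There are 200 camera calls.

## Working session

There is one attempt and no reset: what is moved stays moved. The work goes in short steps, Python scripts to look and compute and a tool call to move; the robot and the scene stay as the last step left them, time stands still between calls to the robot, and variables do not carry over. Pictures are saved under pics/ and viewed, at most 10 in all, crops included, and the job is handed in when it is done.

Besides the shell and the picture viewer there is one more tool, called after "Request:" by a JSON object that holds its "api" and its "payload", one argument or row to a line. step_arm: Moves the arm, as the interface text tells. Its arguments: {"type":"object","properties":{"motion":{"type":"array"},"hand":{"type":"number"},"squeeze":{"type":"number"}},"required":["motion"]}

```bash
mkdir -p pics; ls; cat > h.py <<'E'
import numpy as np, cv2, json
from cell import robot
from scipy.spatial.transform import Rotation as R
def snap(n,f):
    s=robot.observe(); c=robot.read_camera(n); p=c["pixels"]
    cv2.imwrite(f"pics/{f}.png",cv2.cvtColor(p,cv2.COLOR_RGB2BGR))
    K=np.array(c["intrinsics"])
    if n=="wrist":
        T=np.eye(4);T[:3,:3]=R.from_euler('xyz',s["tool_rot"]).as_matrix();T[:3,3]=s["tool_pos"]
        T=T@np.array(c["T_tool_cam"]);M,t=T[:3,:3],T[:3,3]
    else: M,t=np.array(c["rotation"]),np.array(c["xyz"])
    np.savez(f"pics/{f}.npz",K=K,M=M,t=t,d=np.array(c.get("distortion",np.zeros(5))))
    return c
def ray(f,uv):
    z=np.load(f"pics/{f}.npz"); p=np.linalg.inv(z["K"])@[uv[0],uv[1],1]
    return z["t"],z["M"]@[p[0],-p[1],-p[2]]
def onz(f,uv,h):
    t,d=ray(f,uv); return t+d*(h-t[2])/d[2]
def proj(f,X):
    z=np.load(f"pics/{f}.npz"); p=z["M"].T@(np.array(X)-z["t"]); p=z["K"]@[p[0],-p[1],-p[2]]; return p[:2]/p[2]
def tri(f,uv,g,uw):
    t,d=ray(f,uv);s,e=ray(g,uw); k=np.linalg.lstsq(np.array([d,-e]).T,s-t,rcond=None)[0]
    a,b=t+d*k[0],s+e*k[1]; return (a+b)/2,np.linalg.norm(a-b)
E
python3 - <<'E'
from h import *
for n in("scene","top"):
    c=snap(n,n+"0"); print({k:(v if k!="pixels" else 0) for k,v in c.items()})
s=robot.observe();print(s)
E
```

```text
pics
{'pixels': 0, 'intrinsics': array([[464.7627854 ,   0.        , 313.53950721],
       [  0.        , 464.7627854 , 196.22424298],
       [  0.        ,   0.        ,   1.        ]]), 'xyz': array([-0.174105  ,  0.83667594,  0.62118642]), 'rotation': array([ 1.12077213, -0.00779161, -2.46975347])}
{'pixels': 0, 'intrinsics': array([[381.28733925,   0.        , 319.70912647],
       [  0.        , 381.28733925, 198.06233695],
       [  0.        ,   0.        ,   1.        ]]), 'xyz': array([0.31319698, 0.01497339, 0.99926669]), 'rotation': array([ 0.19536898, -0.03830032, -1.54873399])}
{'time': 0.1, 'qpos': array([ 9.58981119e-01,  3.42650566e-01,  1.52488585e+00, -3.63909350e-05,
        1.27538924e+00, -1.46021283e-01]), 'qvel': array([ 1.07087056e-05, -3.35813783e-04, -2.81284233e-03,  9.52382911e-04,
        1.00596820e-03,  1.03702842e-03]), 'joint_efforts': array([ 1.49143874e-03, -4.32007456e+01, -2.44693869e+01,  7.19595887e-02,
        5.27115364e-02, -6.69877636e-05]), 'tool_pos': array([0.2356068 , 0.46880266, 0.24312817]), 'tool_rot': array([-3.14026877e+00, -1.59526445e-04,  2.67580924e+00]), 'contact_force': array([ 0.49940937, -1.08426278,  0.10283277]), 'torque': array([0.02180159, 0.0007683 , 0.0029858 ]), 'grip_force': 0.0, 'opening': 0.09199174855099901}
```

```bash
sed -i 's/M,t=np.array(c\["rotation"\]),/M,t=R.from_euler("xyz",c["rotation"]).as_matrix(),/' h.py
python3 - <<'E'
from h import *
for n in("scene","top"):
    z=dict(np.load(f"pics/{n}0.npz")); 
    if z["M"].ndim==1: z["M"]=R.from_euler("xyz",z["M"]).as_matrix(); np.savez(f"pics/{n}0.npz",**z)
    print(z["M"][:,2])
E
```

```text
[-0.55780295  0.70686164  0.43497412]
[-0.19490991  0.03327079  0.98025669]
```

View pics/scene0.png

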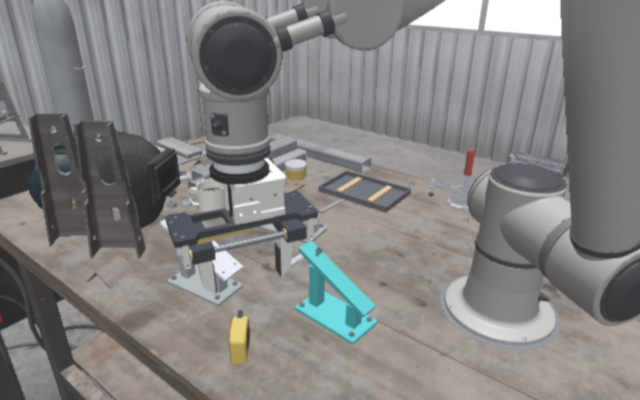

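View pics/top0.png

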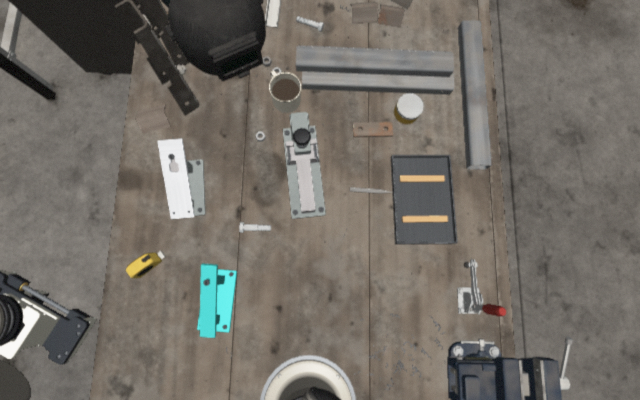

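```bash
python3 - <<'E'
from h import *
im=cv2.imread("pics/top0.png"); hsv=cv2.cvtColor(im,cv2.COLOR_BGR2HSV)
def quad(m,name):
    cs,_=cv2.findContours(m.astype(np.uint8),cv2.RETR_EXTERNAL,cv2.CHAIN_APPROX_NONE); c=max(cs,key=cv2.contourArea)
    a=cv2.approxPolyDP(cv2.convexHull(c),4,True)[:,0]; print(name,cv2.contourArea(c),a.tolist(),cv2.boxPoints(cv2.minAreaRect(c)).round(1).tolist())
def roi(m,x0,y0,x1,y1):
    o=np.zeros(m.shape,np.uint8);o[y0:y1,x0:x1]=m[y0:y1,x0:x1];return o
quad(roi((hsv[...,2]>215)&(hsv[...,1]<30),140,125,230,240),"plate")
quad(roi((hsv[...,2]<95)&(hsv[...,1]<70),380,145,465,255),"tray")
quad(roi((hsv[...,0]>85)&(hsv[...,0]<105)&(hsv[...,1]<90)&(hsv[...,2]>90)|((hsv[...,1]<35)&(hsv[...,2]>100)),275,100,335,225),"press")
a=cv2.resize(im[110:250,140:340],None,fx=4,fy=4,interpolation=cv2.INTER_CUBIC); cv2.imwrite("pics/crop.png",a)
E
```

```text
plate 1726.0 [[181, 139], [193, 216], [171, 217], [158, 141]] [[157.1999969482422, 141.10000610351562], [180.6999969482422, 137.1999969482422], [193.8000030517578, 215.89999389648438], [170.3000030517578, 219.8000030517578]]
tray 5128.0 [[448, 155], [456, 242], [395, 243], [391, 156]] [[389.70001220703125, 155.10000610351562], [454.0, 153.5], [456.20001220703125, 242.89999389648438], [391.8999938964844, 244.5]]
press 3453.0 [[275, 100], [299, 100], [315, 126], [324, 215], [291, 217]] [[274.20001220703125, 100.0999984741211], [310.79998779296875, 94.80000305175781], [328.1000061035156, 214.6999969482422], [291.3999938964844, 220.0]]
```

View pics/crop.png

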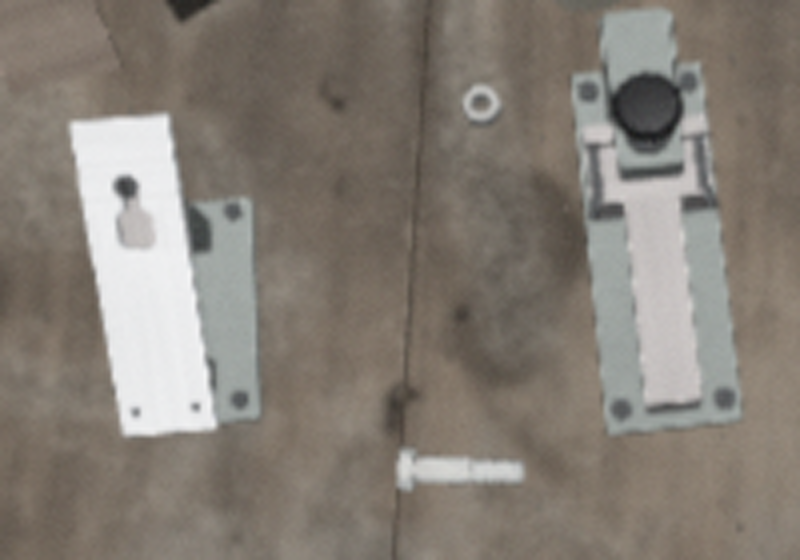

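Candidates: the grey stand carrying the bare plate at (175,178) and the turquoise one at (218,300). The grey one is meant: the plate hangs there with the black screw head at (171,156). The turquoise one is excluded by the text. The crop shows the press at (305,170) with its plunger head at (301,136), and a nut and bolt beside it.

```bash
python3 - <<'E'
from h import *
from scipy.optimize import least_squares
P=lambda l:np.array(l)/4+[139.625,109.625]
def fit(X,px,x0,tilt=0):
    X=np.array(X,float)
    def W(p): 
        return (R.from_euler('xyz',[0,-tilt,p[2]]).apply(X-[0,0,.1] if 0 else X))+[p[0],p[1],.1 if tilt else 0]
    f=lambda p:np.concatenate([proj("top0",w)-u for w,u in zip(W(p),px)])
    r=least_squares(f,x0); print(r.x.round(4),np.abs(r.fun).max().round(2)); return r.x
t=np.radians(25)
# plate corners on top face
L,w=.095,.028
fit([[L,w,.008],[L,-w,.008],[-L,-w,.008],[-L,w,.008],[.0565,0,.017]],P([[70,122],[168,114],[216,430],[123,437],[125,186]]),[.45,.36,0],t)
fit([[.09,.045,.012],[.09,-.045,.012],[-.16,-.045,.012],[-.16,.045,.012],[0,0,.182]],P([[573,75],[703,63],[742,416],[608,434],[646,105]]),[.45,.03,0])
fit([[.12,.08,.02],[.12,-.08,.02],[-.12,-.08,.02],[-.12,.08,.02]],[[391,156],[448,155],[456,242],[395,243]],[.35,-.3,0])
# stand base check
for q in [[252,198],[260,415]]: print(onz("top0",P([q])[0],.01).round(4))
for n,u,h in(("nut",(260,135),.014),("bolt",(255,228),.01),("punch",(370,190),.01),("offcut",(372,129),.008)): print(n,onz("top0",u,h).round(3))
E
```

```text
[0.5287 0.3277 0.1129] 0.36
[0.6183 0.0311 0.1335] 1.01
[ 0.5164 -0.2906  0.0395] 1.37
[0.6065 0.2963 0.01  ]
[0.4605 0.2793 0.01  ]
nut [0.678 0.147 0.014]
bolt [0.426 0.147 0.01 ]
punch [ 0.536 -0.153  0.01 ]
offcut [ 0.709 -0.159  0.008]
```

```bash
cat >> h.py <<'E'
def go(X,yaw=None):
    s=robot.observe(); T=R.from_euler('xyz',s["tool_rot"]); d=T.inv().apply(np.array(X)-s["tool_pos"])/.06
    y=s["tool_rot"][2]; sp=0 if yaw is None else -((yaw-y+np.pi)%(2*np.pi)-np.pi)
    print("t",round(s["time"],2),"shift",d.round(3),"spin",round(sp,3)); return d
STAND=(np.array([.5287,.3277,.1]),R.from_euler('xyz',[0,-np.radians(25),.1129]))
PRESS=(np.array([.6183,.0311,0]),R.from_euler('z',.1335))
TRAY=(np.array([.5164,-.2906,0]),R.from_euler('z',.0395))
at=lambda F,p:F[0]+F[1].apply(p)
E
python3 - <<'E'
from h import *
g=at(STAND,[-.025,0,.004]);print(g)
go(g+[0,0,.10],.1129+np.pi)
print(np.array(robot.read_camera("wrist")["T_tool_cam"]).round(3))
E
```

```text
[0.50450684 0.32495693 0.09305977]
t 0.1 shift [-5.081 -0.128  0.834] spin -0.579
[[ 0.     0.955  0.298  0.08 ]
 [ 1.    -0.    -0.     0.   ]
 [-0.     0.298 -0.955 -0.142]
 [ 0.     0.     0.     1.   ]]
```

Request:
{"api": "step_arm", "payload": {
  "motion": [
    [[-0.9,0,0],-0.15],
    [[-1.8,0,0],-0.3],
    [[-2.7,0,0.2],-0.45],
    [[-3.6,-0.05,0.4],-0.579],
    [[-4.5,-0.1,0.6],-0.579],
    [[-5.08,-0.13,0.8],-0.579],
    [[-5.08,-0.13,0.8],-0.579],
    [[-5.08,-0.13,0.8],-0.579]
  ]
}}

```text
time: 1.15
tool_pos: [0.504, 0.3255, 0.1956]
tool_rot: [3.141, -0.001, -3.029]
contact_force: [0.1, -0.2, -0.5]
opening: 0.0918
grip_force: 0.0
```

```bash
python3 - <<'E'
from h import *
snap("wrist","w1"); s=robot.observe(); print(s["tool_pos"],s["tool_rot"],s["time"],s["contact_force"])
for p in [[.095,.028,.008],[.095,-.028,.008],[-.095,-.028,.008],[-.095,.028,.008],[.0565,0,.017]]: print(proj("w1",at(STAND,p)).round(1))
E
```

```text
[0.50385643 0.32585559 0.19599483] [ 3.14122162e+00 -1.11740364e-04 -3.02760946e+00] 1.2 [-0.13638477 -0.2479846   0.31261672]
[356.  366.8]
[282.5 366.8]
[286.1 128. ]
[352.5 128. ]
[319.2 316.8]
```

View pics/w1.png

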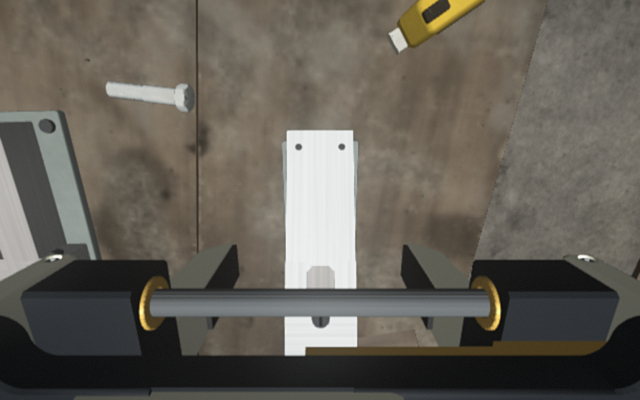

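The wrist view shows the plate's lower corners at (286.5,130) and (353,130), within 2 px of prediction, so the stand pose is good to about 1–2 mm. Descend and grip.

Request:
{"api": "step_arm", "payload": {
  "motion": [
    [[-0.02,0,0.6],0],
    [[-0.02,0,1.2],0],
    [[-0.02,0,1.62],0],
    [[-0.02,0,1.62],0],
    [[-0.02,0,1.62],0]
  ],
  "hand": 40
}}

```text
time: 1.82
tool_pos: [0.506, 0.3263, 0.1001]
tool_rot: [3.141, 0.002, -3.027]
contact_force: [0.2, 0.0, 0.1]
opening: 0.0778
grip_force: 0.0
```

Request:
{"api": "step_arm", "payload": {
  "motion": [
    [[0,0,0],0],
    [[0,0,0],0],
    [[0,0,0],0],
    [[0,0,0],0],
    [[0,0,0],0],
    [[0,0,0],0]
  ],
  "hand": 255,
  "squeeze": 45
}}

```text
time: 2.58
tool_pos: [0.506, 0.3256, 0.0992]
tool_rot: [3.141, 0.001, -3.028]
contact_force: [-1.8, 0.7, 4.4]
opening: 0.0552
grip_force: 45.0
```

```bash
python3 - <<'E'
from h import *
s=robot.observe(); print(s)
c=s["tool_pos"]; go(c+STAND[1].apply([.0265,0,0])); go(c+STAND[1].apply([.0265,0,.03])); go(c+STAND[1].apply([.0265,0,.03])+[0,0,.08])
E
```

```text
{'time': 2.575, 'qpos': array([ 4.44327154e-01,  6.20546959e-01,  1.48812682e+00,  2.13392790e-04,
        1.03182618e+00, -1.23985713e+00]), 'qvel': array([-1.12360269e-03,  3.30269080e-04,  2.13214737e-04,  1.19433200e-04,
       -1.28713547e-03, -6.55199467e-05]), 'joint_efforts': array([ -0.69936085, -50.19757748, -20.00425458,  -0.21875046,
        -0.26419426,   0.0987202 ]), 'tool_pos': array([0.50603291, 0.32558821, 0.09923491]), 'tool_rot': array([ 3.14106429e+00,  9.73842581e-04, -3.02831438e+00]), 'contact_force': array([-1.80123454,  0.68333155,  4.44013357]), 'torque': array([0.15389264, 0.27413103, 0.09403866]), 'grip_force': 45.003764033317566, 'opening': 0.05524507752605676}
t 2.58 shift [-0.4   -0.    -0.186] spin 0
t 2.58 shift [-0.19  0.   -0.64] spin 0
t 2.58 shift [-1.910e-01  1.000e-03 -1.973e+00] spin 0
```

Request:
{"api": "step_arm", "payload": {
  "motion": [
    [[-0.1,0,-0.046],0],
    [[-0.2,0,-0.093],0],
    [[-0.3,0,-0.14],0],
    [[-0.4,0,-0.186],0],
    [[-0.4,0,-0.186],0],
    [[-0.4,0,-0.186],0]
  ]
}}

```text
time: 3.32
tool_pos: [0.5273, 0.3277, 0.1092]
tool_rot: [-3.141, -0.006, -3.028]
contact_force: [-8.7, -1.1, 3.7]
opening: 0.0554
grip_force: 45.0
```

```bash
python3 - <<'E'
from h import *
s=robot.observe(); print(s["tool_pos"],s["contact_force"],s["torque"],s["opening"]); snap("wrist","w2")
im=cv2.imread("pics/w2.png");cv2.imwrite("pics/w2c.png",cv2.resize(im[100:370,240:400],None,fx=2,fy=2))
E
```

```text
[0.5272875  0.32771906 0.10917522] [-8.67459413 -1.05436922  3.65036525] [0.00692952 1.30650408 0.17577756] 0.055352865168044926
```

View pics/w2c.png

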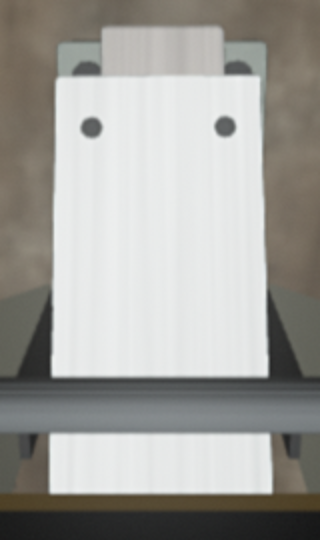

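The plate has moved up the rail (rear edge now at row ~137, bare rail visible behind it), but the TCP shows only 23.5 mm. I'll check against the projected rear edge.

Request:
{"api": "step_arm", "payload": {
  "motion": [
    [[-0.03,0,-0.014],0],
    [[-0.06,0,-0.028],0],
    [[-0.06,0,-0.028],0],
    [[-0.06,0,-0.028],0]
  ]
}}

```text
time: 3.88
tool_pos: [0.5301, 0.328, 0.1105]
tool_rot: [-3.14, -0.008, -3.028]
contact_force: [-10.5, -0.9, 5.0]
opening: 0.0556
grip_force: 45.0
```

```bash
python3 - <<'E'
from h import *
for k in (.018,.0235,.0265,.03): print(k,proj("w2",at(STAND,[-.095+k,-.028,.008])).round(1),proj("w2",at(STAND,[-.095+k,.028,.008])).round(1))
s=robot.observe(); print(s["tool_pos"],s["contact_force"],s["torque"],s["opening"]); snap("wrist","w3")
for f in("w2","w3"):
    im=cv2.imread(f"pics/{f}.png",0).astype(int); g=im[110:200,300:340].mean(1); print(f,110+np.argmax(np.diff(g)),g[::6].astype(int))
for k in (.0235,.0265,.03): print(k,proj("w3",at(STAND,[-.095+k,-.028,.008])).round(1))
E
```

```text
0.018 [269.2 124.9] [371. 125.]
0.0235 [269.  134.5] [371.3 134.6]
0.0265 [268.8 139.7] [371.4 139.8]
0.03 [268.7 145.9] [371.5 146. ]
[0.53011372 0.3280271  0.11051529] [-10.54192356  -0.88532074   4.998942  ] [-0.04583904  1.62067261  0.18654479] 0.05563601607946406
w2 112 [115 186 186 187 188 232 232 232 232 233 233 233 233 233 233]
w3 137 [185 186 187 188 188 233 232 232 232 233 233 233 233 233 233]
0.0235 [269.2 129.1]
0.0265 [269.1 134.3]
0.03 [268.9 140.4]
```

Request:
{"api": "step_arm", "payload": {
  "motion": [
    [[0.05,0,-0.07],0],
    [[0.11,0,-0.19],0],
    [[0.17,0,-0.32],0],
    [[0.24,0,-0.46],0],
    [[0.26,0,-0.53],0],
    [[0.26,0,-0.53],0]
  ]
}}

```text
time: 4.68
tool_pos: [0.5179, 0.3268, 0.1438]
tool_rot: [3.141, 0.001, -3.028]
contact_force: [-0.4, 0.4, -2.7]
opening: 0.0557
grip_force: 45.0
```

```bash
python3 - <<'E'
from h import *
s=robot.observe(); print(s["time"],s["tool_pos"],s["contact_force"],s["torque"],s["opening"])
# target above tray: plate yaw options
Y=.0395+np.pi
go(s["tool_pos"]+[0,0,.12]); go(at(TRAY,[-.025,0,.016+.13]),Y); go(at(TRAY,[-.025,0,.026]))
E
```

```text
4.675 [0.51790024 0.32682744 0.14375669] [-0.43942921  0.4132359  -2.67292334] [0.10440798 0.06457544 0.00997864] 0.055666201625532374
t 4.67 shift [-2.e-03  1.e-03 -2.e+00] spin 0
t 4.67 shift [  1.604 -10.191  -0.043] spin 0.074
t 4.67 shift [  1.606 -10.192   1.957] spin 0
```

Request:
{"api": "step_arm", "payload": {
  "motion": [
    [[0,0,-0.5],0],
    [[0,0,-1.2],0],
    [[0.1,-0.4,-1.8],0.02],
    [[0.2,-1.1,-2.0],0.05],
    [[0.4,-1.9,-2.0],0.07],
    [[0.6,-2.7,-2.0],0.074],
    [[0.7,-3.5,-2.0],0.074],
    [[0.8,-4.3,-2.0],0.074],
    [[0.9,-5.1,-2.0],0.074],
    [[1.0,-5.9,-2.0],0.074]
  ]
}}

```text
time: 5.92
tool_pos: [0.4979, -0.0334, 0.2631]
tool_rot: [3.142, 0.0, -3.102]
contact_force: [0.1, 0.3, -1.9]
opening: 0.0551
grip_force: 45.0
```

Request:
{"api": "step_arm", "payload": {
  "motion": [
    [[0.15,-0.8,0],0],
    [[0.3,-1.6,0],0],
    [[0.4,-2.4,0],0],
    [[0.5,-3.2,0],0],
    [[0.6,-3.9,0],0],
    [[0.6,-4.2,0],0],
    [[0.6,-4.2,0],0],
    [[0.6,-4.2,0],0]
  ]
}}

```text
time: 6.92
tool_pos: [0.4722, -0.2837, 0.263]
tool_rot: [3.141, -0.0, -3.101]
contact_force: [-0.6, -0.4, -3.1]
opening: 0.0553
grip_force: 45.0
```

```bash
python3 - <<'E'
from h import *
snap("wrist","w4"); s=robot.observe(); print(s["tool_pos"],s["tool_rot"],s["time"],s["contact_force"])
for a,b in((.12,.08),(.12,-.08),(-.12,-.08),(-.12,.08)): print(proj("w4",at(TRAY,[a,b,.02])).round(1))
for b in(.06,-.06): print("bearer",proj("w4",at(TRAY,[-.055,b,.016])).round(1))
E
```

```text
[ 0.47227152 -0.28353375  0.26317321] [ 3.14091774e+00 -3.51069560e-05 -3.10082307e+00] 6.975 [ 0.09522362 -0.37721345 -1.85541973]
[369.9 289.8]
[256.6 289.8]
[244.7 112.4]
[379.8 112.5]
bearer [360.3 166.4]
bearer [264.9 166.3]
```

View pics/w4.png

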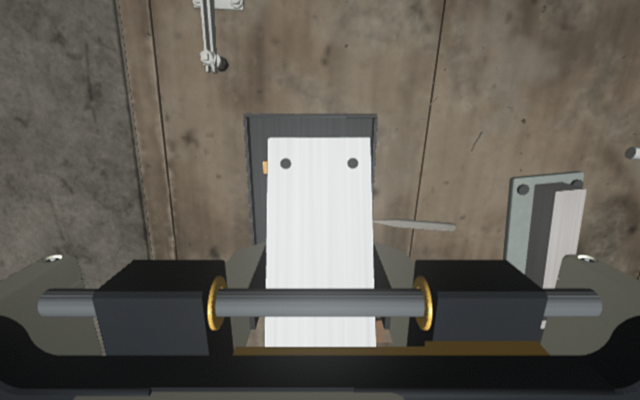

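The view shows the plate held with its rear edge at row 137. The tray's near corners are at (246,115) and (376,115), matching prediction. I'll use the bearers to flatten the plate before regripping.

```bash
python3 - <<'E'
from h import *
go(at(TRAY,[-.025,0,.05])+[0,-.002,0],.0395+np.pi)
E
```

```text
t 6.97 shift [-0.312 -0.183  3.553] spin 0.001
```

Request:
{"api": "step_arm", "payload": {
  "motion": [
    [[-0.1,-0.06,0.6],0],
    [[-0.2,-0.12,1.4],0],
    [[-0.3,-0.18,2.2],0],
    [[-0.31,-0.18,2.9],0],
    [[-0.31,-0.18,3.35],0],
    [[-0.31,-0.18,3.55],0],
    [[-0.31,-0.18,3.55],0],
    [[-0.31,-0.18,3.55],0]
  ]
}}

```text
time: 7.98
tool_pos: [0.4919, -0.2953, 0.0516]
tool_rot: [-3.14, 0.002, -3.102]
contact_force: [0.2, -0.1, -1.8]
opening: 0.0553
grip_force: 45.0
```

Request:
{"api": "step_arm", "payload": {
  "motion": [
    [[0,0,0.05],0],
    [[0,0,0.1],0],
    [[0,0,0.16],0],
    [[0,0,0.22],0],
    [[0,0,0.28],0],
    [[0,0,0.34],0],
    [[0,0,0.38],0],
    [[0,0,0.38],0]
  ],
  "squeeze": 6
}}

```text
time: 8.98
tool_pos: [0.4909, -0.295, 0.0271]
tool_rot: [3.141, -0.0, -3.102]
contact_force: [0.2, 0.0, -1.9]
opening: 0.0556
grip_force: 6.0
```

Request:
{"api": "step_arm", "payload": {
  "motion": [
    [[0,0,0],0],
    [[0,0,0],0],
    [[0,0,0],0],
    [[0,0,0],0]
  ],
  "hand": 60
}}

```text
time: 9.48
tool_pos: [0.4911, -0.2951, 0.0275]
tool_rot: [-3.141, 0.0, -3.102]
contact_force: [0.9, -0.5, 0.7]
opening: 0.0703
grip_force: 0.0
```

```bash
python3 - <<'E'
from h import *
s=robot.observe(); print(s["tool_pos"],s["contact_force"],s["opening"],s["time"]); snap("wrist","w5"); c=snap("top","t5")
for f in ("w5",): 
    for b in(.028,-.028): print(proj(f,at(TRAY,[-.095,b-.002,.024])).round(1), proj(f,at(TRAY,[-.095,b-.002,.044])).round(1))
im=cv2.imread("pics/w5.png");print((cv2.cvtColor(im,cv2.COLOR_BGR2HSV)[...,2]>215)[60:280,320].nonzero()[0][:1]+60)
b=cv2.imread("pics/t5.png");a=cv2.resize(b[120:260,340:500],None,fx=2.5,fy=2.5); cv2.imwrite("pics/c5.png",np.hstack([cv2.resize(im[40:400,200:440],None,fx=350/360,fy=350/360),a]))
E
```

```text
[ 0.49109095 -0.29510965  0.0274843 ] [ 0.90468272 -0.45396452  0.66164125] 0.07034121715338135 9.475
[385.1 132.8] [395.3 136.5]
[262.1 132.8] [253.2 136.5]
[131]
```

View pics/c5.png

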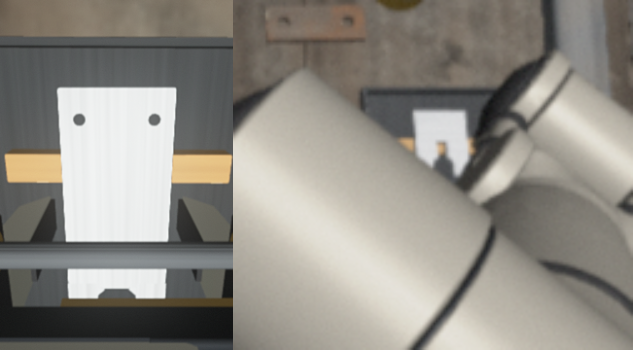

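The plate now lies flat on both bearers (rear corners about (259,130) and (380,130), bearer visible either side). Regrip, lift and head for the press, taking a look at it from the side.

Request:
{"api": "step_arm", "payload": {
  "motion": [
    [[0,0,0],0],
    [[0,0,0],0],
    [[0,0,0],0],
    [[0,0,0],0],
    [[0,0,0],0]
  ],
  "hand": 255,
  "squeeze": 50
}}

```text
time: 10.2
tool_pos: [0.491, -0.295, 0.0273]
tool_rot: [3.141, 0.0, -3.102]
contact_force: [0.2, 0.2, -0.5]
opening: 0.0553
grip_force: 50.0
```

```bash
python3 - <<'E'
from h import *
s=robot.observe(); print(s["tool_pos"],s["tool_rot"],s["opening"],s["contact_force"])
X=onz("w5",(320,130.5),.024); R_=X-s["tool_pos"]; print("rear rel tool", R.from_euler('xyz',s["tool_rot"]).inv().apply(R_)*1000)
go(at(PRESS,[-.15,-.12,.2]),.1335+np.pi)
E
```

```text
[ 0.49100267 -0.2950204   0.02733473] [ 3.14148376e+00  9.72767347e-06 -3.10233285e+00] 0.05532040946239925 [ 0.22891432  0.18395711 -0.54264244]
rear rel tool [70.47666003 -0.23694269  3.33402058]
t 10.2 shift [-0.033  3.122 -2.877] spin -0.094
```

Request:
{"api": "step_arm", "payload": {
  "motion": [
    [[0,0,-0.4],0],
    [[0,0,-1.0],0],
    [[0,0.2,-1.7],0],
    [[0,0.8,-2.4],-0.03],
    [[0,1.5,-2.85],-0.06],
    [[0,2.2,-2.88],-0.09],
    [[-0.03,2.9,-2.88],-0.094],
    [[-0.03,3.12,-2.88],-0.094],
    [[-0.03,3.12,-2.88],-0.094],
    [[-0.03,3.12,-2.88],-0.094]
  ]
}}

```text
time: 11.45
tool_pos: [0.4856, -0.109, 0.2]
tool_rot: [-3.141, -0.0, -3.009]
contact_force: [-0.1, -0.1, -2.5]
opening: 0.055
grip_force: 50.0
```

```bash
python3 - <<'E'
from h import *
snap("wrist","w6"); s=robot.observe(); print(s["tool_pos"],s["tool_rot"],s["time"],s["contact_force"])
for p in([-.16,.045,.012],[-.16,-.045,.012],[-.15,.018,.05],[-.15,-.018,.05],[-.016,-.018,.05],[-.016,-.04,.05],[-.024,-.031,.055]): print(p,proj("w6",at(PRESS,p)).round(1))
E
```

```text
[ 0.48556519 -0.10908471  0.19997516] [-3.14138286e+00 -1.11580190e-04 -3.00962441e+00] 11.5 [-0.03705127 -0.5760681  -1.38239093]
[-0.16, 0.045, 0.012] [474. 177.]
[-0.16, -0.045, 0.012] [390.5 177.1]
[-0.15, 0.018, 0.05] [463.2 195.3]
[-0.15, -0.018, 0.05] [426.2 195.3]
[-0.016, -0.018, 0.05] [413.8 312.9]
[-0.016, -0.04, 0.05] [393.8 313. ]
[-0.024, -0.031, 0.055] [403.7 309.5]
```

View pics/w6.png

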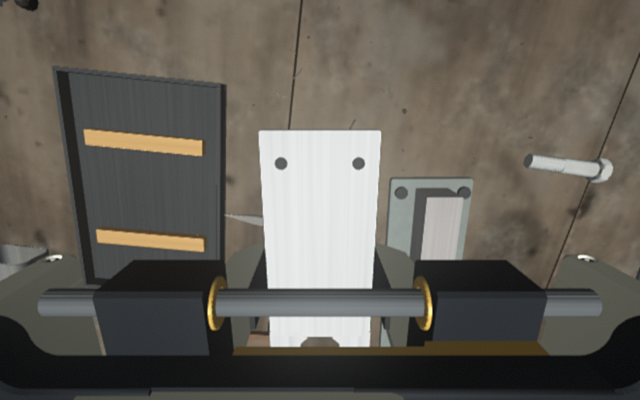

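The view shows the press base's front corners at (390.5,178) and (472,178) and the anvil's front at (427–464,197), within 2 px of prediction; the held plate is still flat. Now refine the anvil's edge line numerically.

```bash
python3 - <<'E'
from h import *
im=cv2.cvtColor(cv2.imread("pics/w6.png"),cv2.COLOR_BGR2GRAY).astype(float)
im=cv2.GaussianBlur(im,(3,3),0)
for v in range(204,254,8):
    g=np.diff(im[v-1:v+2].mean(0)); l=410+np.argmax(g[410:440]); r=450+np.argmin(g[450:475]); bl=382+np.argmax(np.abs(g[382:400])); br=464+np.argmax(np.abs(g[464:482]))
    f=PRESS[1].inv()
    q=lambda u,h:(f.apply(onz("w6",(u+.5,v),h)-PRESS[0])*1000).round(1)[:2]
    print(v,l,r,q(l,.05),q(r,.05),bl,q(bl,.012),br,q(br,.012))
g=np.diff(im[:,430:455].mean(1)); print("front",185+np.argmax(g[185:205])+.5, (PRESS[1].inv().apply(onz("w6",(443,185.5+np.argmax(g[185:205])),.05)-PRESS[0])*1000).round(1))
E
```

```text
204 425 462 [-141.2  -17.7] [-141.2   18.5] 389 [-129.7  -44.1] 469 [-129.6   44.5]
212 425 461 [-132.9  -16.9] [-132.9   18.6] 388 [-120.3  -44.6] 468 [-120.3   44.7]
220 424 460 [-124.5  -17.1] [-124.5   18.8] 388 [-110.8  -44. ] 467 [-110.8   44.9]
228 423 466 [-116.   -17.2] [-116.    25.9] 387 [-101.2  -44.5] 466 [-101.1   45.1]
236 422 464 [-107.3  -17.4] [-107.3   25.1] 387 [-91.4 -43.9] 464 [-91.3  44.2]
244 421 463 [-98.5 -17.5] [-98.5  25.3] 386 [-81.4 -44.4] 464 [-81.4  45.6]
252 420 462 [-89.6 -17.7] [-89.5  25.5] 399 [-71.3 -28.6] 464 [-71.2  47. ]
front 196.5 [-148.8   -1.5   50. ]
```

```bash
sed -i 's/^PRESS=.*/PRESS=(np.array([.6193,.0317,0]),R.from_euler("z",.1335))/' h.py; python3 - <<'E'
from h import *
Y=.1335+np.pi
for p in([-.19,0,.2],[-.19,0,.071],[-.101,0,.071],[-.101,0,.0615],[-.0945,0,.0615]): go(at(PRESS,p),Y)
E
```

```text
t 11.5 shift [ 6.480e-01  2.028e+00 -1.000e-03] spin -0.002
t 11.5 shift [0.648 2.028 2.149] spin -0.002
t 11.5 shift [-0.835  2.031  2.149] spin -0.002
t 11.5 shift [-0.835  2.031  2.307] spin -0.002
t 11.5 shift [-0.944  2.031  2.307] spin -0.002
```

Request:
{"api": "step_arm", "payload": {
  "motion": [
    [[0.3,0.4,0],0],
    [[0.65,1.1,0.2],0],
    [[0.65,1.7,0.7],0],
    [[0.65,2.03,1.4],0],
    [[0.65,2.03,2.0],0],
    [[0.65,2.03,2.15],0],
    [[0.65,2.03,2.15],0],
    [[0.65,2.03,2.15],0]
  ]
}}

```text
time: 12.5
tool_pos: [0.4317, 0.007, 0.0723]
tool_rot: [-3.141, 0.002, -3.009]
contact_force: [-0.0, -0.3, -1.5]
opening: 0.0555
grip_force: 50.0
```

```bash
python3 - <<'E'
from h import *
s=robot.observe(); print(PRESS[1].inv().apply(s["tool_pos"]-PRESS[0]), s["tool_rot"],s["contact_force"])
for p in([-.101,0,.071],[-.101,0,.0615],[-.0945,0,.0615]): go(at(PRESS,p),.1335+np.pi)
E
```

```text
[-0.1891704   0.00048333  0.07230717] [-3.14091947e+00  2.43483958e-03 -3.00926066e+00] [-0.03743624 -0.28065242 -1.54348279]
t 12.5 shift [-1.469 -0.006  0.025] spin -0.001
t 12.5 shift [-1.469 -0.006  0.184] spin -0.001
t 12.5 shift [-1.577 -0.006  0.184] spin -0.001
```

Request:
{"api": "step_arm", "payload": {
  "motion": [
    [[-0.3,0,0],0],
    [[-0.7,0,0],0],
    [[-1.05,0,0],0],
    [[-1.3,0,0],0],
    [[-1.44,0,0],0],
    [[-1.46,0,0],0],
    [[-1.46,0,0.08],0],
    [[-1.46,0,0.16],0],
    [[-1.46,0,0.16],0],
    [[-1.46,0,0.16],0]
  ]
}}

```text
time: 13.75
tool_pos: [0.5172, 0.0192, 0.0613]
tool_rot: [3.141, -0.0, -3.008]
contact_force: [-1.0, -1.2, -1.3]
opening: 0.0553
grip_force: 50.0
```

```bash
python3 - <<'E'
from h import *
s=robot.observe(); print(PRESS[1].inv().apply(s["tool_pos"]-PRESS[0]), s["tool_rot"],s["contact_force"],s["torque"])
E
```

```text
[-0.10287701  0.00124233  0.06134537] [ 3.14139297e+00 -4.52289238e-04 -3.00843749e+00] [-1.00663558 -1.21424932 -1.2921913 ] [0.08613237 0.06457676 0.05852923]
```

Request:
{"api": "step_arm", "payload": {
  "motion": [
    [[-0.03,0,0],0],
    [[-0.06,0,0],0],
    [[-0.09,0,0],0],
    [[-0.11,0,0],0],
    [[-0.11,0,0],0]
  ]
}}

```text
time: 14.38
tool_pos: [0.5233, 0.02, 0.0613]
tool_rot: [3.141, -0.002, -3.008]
contact_force: [-3.9, -1.2, 0.0]
opening: 0.0552
grip_force: 50.0
```

```bash
python3 - <<'E'
from h import *
s=robot.observe(); print(PRESS[1].inv().apply(s["tool_pos"]-PRESS[0]), s["tool_rot"],s["contact_force"],s["torque"])
E
```

```text
[-0.09673848  0.00123583  0.06132695] [ 3.14135751e+00 -1.80178718e-03 -3.00833920e+00] [-3.88617046e+00 -1.20708372e+00  1.13233361e-03] [-0.22669342  0.6688408  -0.02353942]
```

Request:
{"api": "step_arm", "payload": {
  "motion": [
    [[-0.03,0,0],0],
    [[-0.05,0,0],0],
    [[-0.05,0,0],0]
  ]
}}

```text
time: 14.75
tool_pos: [0.5234, 0.0201, 0.0613]
tool_rot: [3.141, -0.008, -3.008]
contact_force: [-14.3, -4.6, 7.1]
opening: 0.055
grip_force: 50.0
```

```bash
python3 - <<'E'
from h import *
s=robot.observe(); print(PRESS[1].inv().apply(s["tool_pos"]-PRESS[0]), s["tool_rot"],s["contact_force"],s["torque"])
E
```

```text
[-0.09658601  0.00123704  0.06128962] [ 3.14101718 -0.00804213 -3.00793146] [-14.34738575  -4.57062303   7.12906791] [-0.76931422  2.27889257 -0.08314812]
```

Firm contact with the stop (14 N). Relax and release.

Request:
{"api": "step_arm", "payload": {
  "motion": [
    [[0.035,0,0],0],
    [[0.045,0,0],0],
    [[0.045,0,0],0]
  ]
}}

```text
time: 15.12
tool_pos: [0.5233, 0.0201, 0.0613]
tool_rot: [3.141, -0.002, -3.008]
contact_force: [-5.7, -1.1, 0.5]
opening: 0.0549
grip_force: 50.0
```

Request:
{"api": "step_arm", "payload": {
  "motion": [
    [[0,0,0],0],
    [[0,0,0],0],
    [[0,0,0],0],
    [[0,0,0],0],
    [[0,0,0],0]
  ],
  "hand": 50
}}

```text
time: 15.75
tool_pos: [0.5244, 0.0202, 0.0616]
tool_rot: [3.142, 0.0, -3.008]
contact_force: [-0.5, 0.1, 0.7]
opening: 0.0739
grip_force: 0.0
```

```bash
python3 - <<'E'
from h import *
s=robot.observe(); print(s["contact_force"],s["opening"]); snap("wrist","w7")
for b in(.028,-.028): print(proj("w7",at(PRESS,[-.168,b,.058])).round(1))
v=cv2.cvtColor(cv2.imread("pics/w7.png"),cv2.COLOR_BGR2HSV)[...,2]>215
print(v[60:250,320].nonzero()[0][:1]+60,[v[r,200:440].nonzero()[0][[0,-1]]+200 for r in(140,180,230)])
for X in(-.16,-.09):
  for b in(.028,-.028): print(proj("w7",at(PRESS,[X,b,.058])).round(1))
go(at(PRESS,[-.0966,.0012,.22])); go(at(PRESS,[0,0,.22]));go(at(PRESS,[0,0,.185+.017]))
E
```

```text
[-0.45163353  0.0662325   0.7411773 ] 0.07387980011048352
[379.6 126.3]
[256.  126.3]
[129] [array([260, 379]), array([262, 376]), array([265, 374])]
[378.6 144.2]
[257.1 144.2]
[371.1 278.7]
[265.  278.7]
t 15.8 shift [ 0.016 -0.    -2.64 ] spin 0
t 15.8 shift [-1.594 -0.02  -2.64 ] spin 0
t 15.8 shift [-1.594 -0.02  -2.34 ] spin 0
```

Plate edges at row 140 are at columns 260 and 379 against a predicted 257 and 379. It is centred to within 1 mm and against the stop. Now the plunger.

Request:
{"api": "step_arm", "payload": {
  "motion": [
    [[0,0,-0.4],0],
    [[0,0,-1.2],0],
    [[0,0,-2.0],0],
    [[0,0,-2.64],0],
    [[-0.4,0,-2.7],0],
    [[-1.0,-0.01,-2.7],0],
    [[-1.5,-0.02,-2.7],0],
    [[-1.6,-0.02,-2.64],0],
    [[-1.6,-0.02,-2.64],0],
    [[-1.6,-0.02,-2.64],0]
  ]
}}

```text
time: 17.05
tool_pos: [0.6187, 0.0317, 0.22]
tool_rot: [3.141, -0.001, -3.008]
contact_force: [0.8, 0.4, -0.3]
opening: 0.074
grip_force: 0.0
```

Request:
{"api": "step_arm", "payload": {
  "motion": [
    [[0,0,0],0],
    [[0,0,0],0],
    [[0,0,0],0],
    [[0,0,0.1],0],
    [[0,0,0.2],0]
  ],
  "hand": 255,
  "squeeze": 10
}}

```text
time: 17.68
tool_pos: [0.6195, 0.0317, 0.2074]
tool_rot: [3.141, -0.0, -3.008]
contact_force: [-0.3, -0.5, -1.1]
opening: 0.0284
grip_force: 0.0
```

```bash
python3 - <<'E'
from h import *
s=robot.observe(); print(s["time"],PRESS[1].inv().apply(s["tool_pos"]-PRESS[0]),s["opening"],s["contact_force"])
go(at(PRESS,[0,0,.175]))
E
```

```text
17.675 [1.89211671e-04 6.20111396e-06 2.07375049e-01] 0.028377564963200194 [-0.30066555 -0.54508394 -1.12325709]
t 17.68 shift [ 0.003 -0.     0.54 ] spin 0
```

Request:
{"api": "step_arm", "payload": {
  "motion": [
    [[0,0,0],0],
    [[0,0,0],0],
    [[0,0,0],0],
    [[0,0,0.1],0],
    [[0,0,0.2],0],
    [[0,0,0.3],0],
    [[0,0,0.4],0],
    [[0,0,0.46],0],
    [[0,0,0.5],0],
    [[0,0,0.5],0]
  ]
}}

```text
time: 18.92
tool_pos: [0.6198, 0.0317, 0.1792]
tool_rot: [-3.141, 0.002, -3.008]
contact_force: [-3.8, -0.5, 10.0]
opening: 0.0005
grip_force: 4.7
```

Request:
{"api": "step_arm", "payload": {
  "motion": [
    [[0,0,0.03],0],
    [[0,0,0.05],0],
    [[0,0,0.05],0],
    [[0,0,0.05],0],
    [[0,0,0.05],0]
  ]
}}

```text
time: 19.55
tool_pos: [0.6199, 0.0317, 0.1788]
tool_rot: [-3.141, 0.003, -3.008]
contact_force: [-8.4, 0.9, 22.9]
opening: 0.0006
grip_force: 11.6
```

Plunger is at its stop (force rose to 23 N with no more travel). Raise and go back to the plate.

Request:
{"api": "step_arm", "payload": {
  "motion": [
    [[0,0,-0.2],0],
    [[0,0,-0.4],0],
    [[0,0,-0.7],0],
    [[0,0,-0.9],0],
    [[0,0,-0.9],0]
  ]
}}

```text
time: 20.18
tool_pos: [0.6199, 0.0317, 0.2294]
tool_rot: [-3.141, 0.001, -3.008]
contact_force: [-0.1, 0.2, -0.3]
opening: 0.0004
grip_force: 0.0
```

```bash
python3 - <<'E'
from h import *
s=robot.observe(); print(s["time"],s["tool_pos"],s["contact_force"]); go(at(PRESS,[-.0966,.001,.22]));go(at(PRESS,[-.0966,.001,.062]))
E
```

```text
20.175 [0.61992108 0.03170032 0.22943757] [-0.06058817  0.18229667 -0.27000578]
t 20.18 shift [1.62  0.018 0.155] spin 0
t 20.18 shift [1.624 0.018 2.789] spin 0
```

Request:
{"api": "step_arm", "payload": {
  "motion": [
    [[0.4,0,0],0],
    [[1.0,0.02,0],0],
    [[1.5,0.02,0],0],
    [[1.62,0.02,0],0],
    [[1.62,0.02,0.1],0],
    [[1.62,0.02,0.1],0]
  ],
  "hand": 40
}}

```text
time: 20.92
tool_pos: [0.5237, 0.02, 0.222]
tool_rot: [3.141, -0.001, -3.008]
contact_force: [-0.4, -0.1, -0.0]
opening: 0.0563
grip_force: 0.0
```

```bash
python3 - <<'E'
from h import *
s=robot.observe(); print(s["time"],s["opening"],PRESS[1].inv().apply(s["tool_pos"]-PRESS[0])); snap("wrist","w8")
v=cv2.cvtColor(cv2.imread("pics/w8.png"),cv2.COLOR_BGR2HSV)[...,2]>215
print(v[60:250,320].nonzero()[0][:1]+60,[v[r,200:440].nonzero()[0][[0,-1]]+200 for r in(180,220,240)])
for X in(-.167,-.13):
  for b in(.028,-.028): print(proj("w8",at(PRESS,[X,b+.0007,.058])).round(1))
go(at(PRESS,[-.0966,.001,.062]))
E
```

```text
20.925 0.05625459540124945 [-0.09632044  0.00117776  0.22201911]
[120] [array([292, 347]), array([293, 346]), array([293, 345])]
[348.9 119.4]
[289.8 119.4]
[347.9 158.5]
[290.8 158.5]
t 20.98 shift [ 0.004 -0.003  2.671] spin 0
```

The plate is still in place (rear edge at row 120, predicted 119.4). Descend once the fingers are open.

Request:
{"api": "step_arm", "payload": {
  "motion": [
    [[0,0,0],0],
    [[0,0,0],0],
    [[0,0,0.6],0],
    [[0,0,1.3],0],
    [[0,0,2.0],0],
    [[0,0,2.5],0],
    [[0,0,2.67],0],
    [[0,0,2.67],0],
    [[0,0,2.67],0]
  ]
}}

```text
time: 22.1
tool_pos: [0.5241, 0.0199, 0.0641]
tool_rot: [-3.141, 0.002, -3.008]
contact_force: [-0.3, -0.7, 0.4]
opening: 0.0771
grip_force: 0.0
```

Request:
{"api": "step_arm", "payload": {
  "motion": [
    [[0,0,0],0],
    [[0,0,0],0],
    [[0,0,0],0],
    [[0,0,0],0],
    [[0,0,0],0],
    [[0,0,0],0]
  ],
  "hand": 255,
  "squeeze": 50
}}

```text
time: 22.85
tool_pos: [0.5233, 0.02, 0.0632]
tool_rot: [-3.142, 0.001, -3.008]
contact_force: [-1.2, -0.4, 6.1]
opening: 0.0551
grip_force: 50.0
```

Request:
{"api": "step_arm", "payload": {
  "motion": [
    [[0,0,-0.05],0],
    [[0,0,-0.1],0],
    [[0,0,-0.16],0],
    [[0.1,0,-0.16],0],
    [[0.4,0,-0.16],0],
    [[0.8,0,-0.16],0],
    [[1.3,0,-0.16],0],
    [[1.5,0,-0.4],0],
    [[1.6,0,-1.0],0],
    [[1.6,0,-1.6],0]
  ]
}}

```text
time: 24.1
tool_pos: [0.4267, 0.0073, 0.1595]
tool_rot: [3.141, -0.001, -3.009]
contact_force: [2.1, 0.5, -2.9]
opening: 0.0553
grip_force: 50.0
```

```bash
python3 - <<'E'
from h import *
s=robot.observe(); print(s["time"],s["opening"],s["tool_pos"],s["tool_rot"],s["contact_force"])
Y=.0395+np.pi; go(at(TRAY,[-.025,-.003,.2]),Y);go(at(TRAY,[-.025,-.003,.029]),Y)
E
```

```text
24.1 0.05527612258742604 [0.42670098 0.00726817 0.15946848] [ 3.14108501e+00 -1.43159379e-03 -3.00863112e+00] [ 2.06670135  0.48515728 -2.92175682]
t 24.1 shift [-0.403 -5.129 -0.679] spin 0.093
t 24.1 shift [-0.407 -5.131  2.171] spin 0.093
```

Request:
{"api": "step_arm", "payload": {
  "motion": [
    [[0,-0.4,-0.3],0.02],
    [[-0.1,-1.1,-0.6],0.05],
    [[-0.2,-1.9,-0.65],0.09],
    [[-0.3,-2.7,-0.65],0.093],
    [[-0.4,-3.5,-0.65],0.093],
    [[-0.4,-4.3,-0.65],0.093],
    [[-0.4,-4.9,-0.5],0.093],
    [[-0.4,-5.13,-0.2],0.093],
    [[-0.4,-5.13,0.4],0.093],
    [[-0.4,-5.13,1.0],0.093]
  ]
}}

```text
time: 25.35
tool_pos: [0.4919, -0.2936, 0.0969]
tool_rot: [3.14, -0.001, -3.101]
contact_force: [-0.3, 0.2, -2.8]
opening: 0.0551
grip_force: 50.0
```

```bash
python3 - <<'E'
from h import *
s=robot.observe(); print(s["time"],s["opening"],s["tool_pos"],s["contact_force"])
go(at(TRAY,[-.025,-.003,.0305]),.0395+np.pi)
E
```

```text
25.35 0.0550837048919144 [ 0.49193553 -0.2935616   0.09692412] [-0.34466295  0.1552584  -2.84458971]
t 25.35 shift [ 0.006 -0.018  1.107] spin 0.001
```

Request:
{"api": "step_arm", "payload": {
  "motion": [
    [[0,-0.02,0.3],0],
    [[0,-0.02,0.7],0],
    [[0,-0.02,0.9],0],
    [[0,-0.02,1.0],0],
    [[0,-0.02,1.04],0],
    [[0,-0.02,1.04],0],
    [[0,-0.02,1.04],0]
  ]
}}

```text
time: 26.22
tool_pos: [0.493, -0.2961, 0.037]
tool_rot: [-3.141, 0.001, -3.101]
contact_force: [-0.3, 0.4, -1.4]
opening: 0.0552
grip_force: 50.0
```

Request:
{"api": "step_arm", "payload": {
  "motion": [
    [[0,0,0.04],0],
    [[0,0,0.08],0],
    [[0,0,0.12],0],
    [[0,0,0.12],0],
    [[0,0,0.12],0]
  ]
}}

```text
time: 26.85
tool_pos: [0.4927, -0.2958, 0.0292]
tool_rot: [3.142, 0.0, -3.101]
contact_force: [-1.7, 1.0, 1.0]
opening: 0.0553
grip_force: 50.0
```

Contact with the bearers. Release and rise.

Request:
{"api": "step_arm", "payload": {
  "motion": [
    [[0,0,0],0],
    [[0,0,0],0],
    [[0,0,0],0],
    [[0,0,0],0],
    [[0,0,0],0]
  ],
  "hand": 40
}}

```text
time: 27.48
tool_pos: [0.4927, -0.2958, 0.0291]
tool_rot: [3.142, 0.0, -3.101]
contact_force: [0.2, -0.4, 0.8]
opening: 0.0771
grip_force: 0.0
```

Request:
{"api": "step_arm", "payload": {
  "motion": [
    [[0,0,-0.3],0],
    [[0,0,-0.9],0],
    [[0,0,-1.7],0],
    [[0,0,-2.5],0],
    [[0,0,-2.7],0],
    [[0,0,-2.7],0]
  ]
}}

```text
time: 28.22
tool_pos: [0.4928, -0.2959, 0.1914]
tool_rot: [-3.141, 0.001, -3.101]
contact_force: [0.3, 0.3, -1.0]
opening: 0.0776
grip_force: 0.0
```

```bash
python3 - <<'E'
from h import *
s=robot.observe(); print(s["time"],s["contact_force"]); snap("wrist","w9"); snap("top","t9")
a=cv2.imread("pics/w9.png"); b=cv2.imread("pics/t9.png")[60:260,220:540]
cv2.imwrite("pics/c9.png",np.vstack([a[60:360,120:520],cv2.resize(b,(400,250))]))
for p in((-.095,.028),(-.095,-.028)): print(proj("w9",at(TRAY,[p[0],p[1]-.003,.024])).round(1))
E
```

```text
28.225 [ 0.33784926  0.29162973 -0.99481082]
[350.7 118.4]
[292.1 118.4]
```

View pics/c9.png

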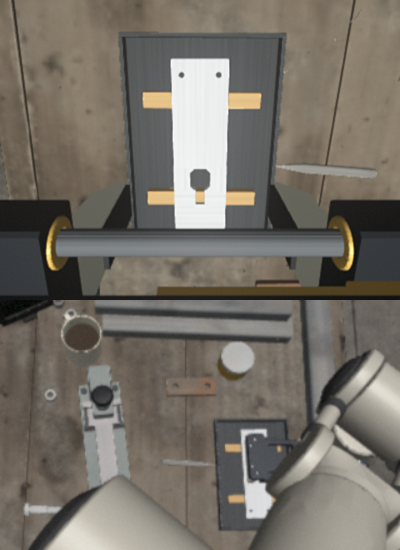

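The plate lies flat on both bearers, released, with its rear edge at crop (200,58). The press is empty, its plunger is up, and the loose parts are where they were.

```bash
python3 -c "
from cell import robot
print(robot.hand_in())"
```

```text
the job is handed in; nothing more can be done
None
```

The plate was taken off the screw, marked in the press with the plunger at its stop, and laid flat, same side up, on the tray's bearers; I handed the job in at about 28 s, and the hand-in gave no verdict.

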